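# Clamp the cleaver blank for filing

## Task

Pick the big cleaver blank out of the stock crate and stand it upright on its straight spine, cutting edge up, on the bed between the open vice jaws, with the middle of the blade at the middle of the jaws and its faces along them (the tang may stick out at either end). Let go of it, then push the sliding jaw from behind until the blade is held snugly between both jaws. Leave the other stock in the crate and the things on the bench where they lie.

Things in the scene. Friction and masses are not known exactly. Their poses are not given: they have to be found in the camera images.
- blank: Dark steel cleaver blank, 10 mm thick, 0.6 kg. Origin: middle of the straight spine edge. z: spine to cutting edge, y: towards the tang, x: thickness (faces at +-5 mm). 60 mm high for y -50 to 57 mm, curving down to the tip at y -85 mm; tang z 18-42 mm, y 57-99 mm. Starts spine down, leaning 35 deg with its -x face on the block's top edge, cutting edge up and towards the crate's -x side
- block: Loose plain steel block 50 (x) x 30 (y) x 45 (z) mm, 0.5 kg, on the crate floor; the blank leans on it at the middle of the blade. Beside it, behind the leaning blade, there is finger room on both sides except where the stub stands. Origin: centre of its underside
- stub: Short upright steel round bar, 34 mm diameter, 62 mm tall, loose in the crate beside the block, behind one end of the leaning blank (either end). Origin: centre of its underside.
- washer: Loose steel washer lying flat in the crate beside the block on the side where the stub is not, 38 mm outside diameter, 10 mm thick. Origin: centre of its underside.
- small_blank: Small dark steel knife blank lying flat in the crate in front of the big one, 130 mm long along its y, 28 mm wide (x 0 to 28 mm), 9 mm thick. Not the target. Origin: on its underside, at its spine.
- bolt: Loose steel bolt lying in the crate along its y, 70 mm long, head 26 mm across. Origin: below the head's end.
- flat_bar: Loose steel bar lying in the crate at the wall nearest the robot, 24 x 200 x 12 mm. Origin: centre of its underside.
- nut: Loose steel disc nut blank in the crate near its +y end, 32 mm across, 14 mm thick. Origin: centre of its underside.
- angle: Loose L-shaped steel angle offcut in the crate near its -y end, 26 x 22 x 26 mm. Origin: on its underside.
- crate: Fixed open plywood crate, outside 250 (x) x 330 (y) x 55 (z) mm, walls and floor 10 mm thick, left or right of the bench's middle. Origin: centre of its underside, on the bench.
- vice_bed (a point): Point on the vice's flat bed, 35 mm above the bench, at the foot of the fixed jaw's face, midway along the jaws. x points into the fixed jaw, y along the jaws, z up. Jaws: 110 mm wide, tops 28.5 mm above the bed; the fixed one 40 mm thick. The bed is 75 mm wide and runs to x = -150 mm; nothing rises above it behind the sliding jaw. The vice is fixed
- jaw_back (a point): Middle of the sliding jaw's flat back face (axes as vice_bed), 14.5 mm above the bed; push it here along +x to close the vice. The sliding jaw is 36 mm thick from this face to its gripping face.
- jaw (a joint): Gap between the two jaws' gripping faces in m: 0 when shut, up to 0.065. The sliding jaw moves freely by hand against about 4 N of friction plus light damping (15 N per m/s), and stays where it is left.
- screwdriver: Loose screwdriver lying on the bench between crate and vice, 200 mm long along its x, about 30 mm thick. Origin on its underside.
- oil: Loose aluminium can standing on the bench, 54 mm diameter, 110 mm tall. Origin: centre of its underside.
- hammer: Loose hammer lying on the far side of the bench, 260 mm long along its x. Origin on its underside.
Not all that is in view belongs to the job. Leave any pink look-alike of the blank alone.

How it is judged:
By the outcome, as a careful person would: the job done as asked, in the order asked, and still so for the second after the job is handed in, with the robot touching nothing.
It also fails if it takes over 53 s, if anything falls off the work surface, if the arm or the gripper's body presses on something with over 40 N, if the wrist force passes 120 N, or if a joint passes its speed limit or range.

## Robot

A 7-joint arm with a two-finger parallel gripper is mounted at the origin on the work surface. World frame = base frame: x ahead of the robot, y to its left, z up, the work surface at z = 0. Lengths are in m, angles in rad, forces in N, time in s.
With the tool pointing down it reaches from about 0.425 to 0.875 m from the base axis. Payload 9.9 kg.
Tool frame: the origin (TCP) lies at the very end of the fingers, on their centre line; the grasp point (between the pads) lies 19 mm behind it; z points along the fingers, y is the line along which they close (so a half turn about z gives the same grasp; the last joint's range is limited). The gripper opens to 85 mm and grips with 20 to 120 N. Pads are 22 mm wide; open, the fingers measure 114 mm over their backs; the gripper's body (76 mm by 85 mm) begins 54 mm behind the grasp point. The pads swing forward as they close: fully open they stand 13 mm farther back than shut.
Start: joints at [1.16, 0.576, 0.025, 1.437, -0.015, 1.129, -0.057], TCP at [0.217, -0.639, 0.2] pointing down, gripper open.
Joint ranges: [-2.76, 2.76], [-0.34, 2.15], [-1.52, 1.57], [0.19, 2.46], [-1.09, 4.23], [0.17, 1.99], [-2.82, 2.82]. Speed limits (rad/s): [2.22, 2.22, 3.01, 3.01, 3.14, 3.14, 3.14].

## Interface

Orientations are given as a 3x3 rotation matrix whose columns are the frame's x, y, z axes.
In Python, from cell import manip gives the robot as it stands. The module is installed in compiled form; this text tells all that it offers.
- The arm moves only by the tool step_arm, never from a script. Its argument "deltas" is a list of rows, each a list of 4 numbers: the shift along the tool's x, y, z in m, then the turn about the tool's z in degrees. A call has 1 to 5 rows; each row shifts and turns the commanded pose from where the row before left it, along the tool's axes as they then stand; what a row does not reach is not made up. A row lasts 1/10 s, in which the tool goes at most 50 mm and 8.59 degrees, less where a joint would pass 70% of its speed; a pose out of reach is approached as far as the arm can. A call is refused whole if a number of a shift passes 0.05 or a number of a turn 8.59, either way. A call with a gripper value outside its range is refused whole. "gripper" is the opening, from -1 (shut) to 1 (fully open), set as the call begins (left out, the last holds). The fingers move at their own pace and stop on an object; "force" is the grip in N (left out, the last holds). Time passes only in rows, so rows that do not move let the fingers close. It gives the time, the measured TCP pose, the force, the opening and the grip force at its end, in the units of the state.
- manip.sense(): the state, without advancing time (a new reading comes with each control period).
- manip.camera(name): name is "scene" or "top" or "wrist"; returns a dict with "img" (400x640x3 uint8, red, green, blue), "depth" (400x640 float32, m along the optical axis (not along the pixel's ray), 0 where there is no reading), "fx", "fy", "cx", "cy" (pixels), "position" and "attitude" of the camera in the world. Camera axes: x right, y up, looking along -z (the intrinsics and any distortion apply to the point x, -y, -z); pixel columns grow to the right and rows downward; lengths in m; the calibration is good to about 2 mm. A picture is of the moment at which its call begins.
- manip.finish_job(): hands the job in; it is judged then, once.
The state is a dict: "time_s": time; "qpos": joint angles; "joint_vel": joint speeds; "joint_efforts": joint torques, N m; "ee_pos": TCP position; "tcp_rot": TCP orientation; "force": force on the tool from outside, world axes, zero at the start; "wrist_torque": the same for the moment, N m; "finger_gap": finger opening in m; "finger_force": force on a finger pad.
Only numpy, scipy, OpenCV 4.12 (cv2) and the standard library are available. Lean on these libraries where they do the work, as an engineer would, in place of code of your own. Each camera call takes 0.05 s, during which the arm holds its last target. There are 200 camera calls.

## Working session

There is one attempt and no reset: what is moved stays moved. The work goes in short steps, Python scripts to look and compute and a tool call to move; the robot and the scene stay as the last step left them, time stands still between calls to the robot, and variables do not carry over. Pictures are saved under pics/ and viewed, at most 11 in all, crops included, and the job is handed in when it is done.

Besides the shell and the picture viewer there is one more tool, called after "Emit:" as name([rows], argument=value, ...), one row to a line, values as JSON. step_arm: Moves the arm, as the interface text tells. Its arguments: {"type":"object","properties":{"deltas":{"type":"array"},"gripper":{"type":"number"},"force":{"type":"number"}},"required":["deltas"]}

```bash
mkdir -p pics; cat > h.py <<'E'
import numpy as np, cv2
from cell import manip
def shot(n,f):
    c=manip.camera(n); np.savez(f'pics/{f}.npz',**{k:np.array(v) for k,v in c.items()})
    cv2.imwrite(f'pics/{f}.png',c['img'][:,:,::-1]); return c
def load(f): return dict(np.load(f'pics/{f}.npz',allow_pickle=True))
def cloud(c):
    d=c['depth']; v,u=np.mgrid[0:d.shape[0],0:d.shape[1]]
    p=np.stack([(u-c['cx'])/c['fx']*d,-(v-c['cy'])/c['fy']*d,-d],-1)
    R=np.array(c['attitude']); 
    w=p@R.T+np.array(c['position']); w[d==0]=np.nan; return w
E
python3 - <<'E'
from h import *
np.set_printoptions(precision=4,suppress=True)
for n in ('scene','top','wrist'):
    c=shot(n,n+'0'); print(n,list(c),c['position'],np.array(c['attitude']).tolist(),c['fx'],c['cx'],c['cy'])
s=manip.sense(); print(s)
E
```

```text
scene ['img', 'depth', 'fx', 'fy', 'cx', 'cy', 'position', 'attitude'] [1.5983 0.5864 1.4098] [[-0.40753014379427444, -0.7058114941063525, 0.5794387945990292], [0.9131528501943287, -0.3091120828426741, 0.26570960167565877], [-0.008429358278746173, 0.6374008589796705, 0.7704862691125561]] 475.5571631573026 310.79112909352875 205.2156346481968
top ['img', 'depth', 'fx', 'fy', 'cx', 'cy', 'position', 'attitude'] [0.3251 0.102  1.4726] [[0.011182805460581579, 0.9808406057470778, -0.19449074779982867], [-0.9999087588568923, 0.009494978584467632, -0.009608295527799253], [-0.007577520920447103, 0.19458044994137072, 0.9808572932273655]] 490.06376779972726 330.20552281059173 194.3108198892805
wrist ['img', 'depth', 'fx', 'fy', 'cx', 'cy', 'position', 'attitude'] [ 0.297  -0.6124  0.3736] [[0.32063168280265375, 0.8949177023664073, 0.31035081758288696], [-0.9472033342581825, 0.30330618687921407, 0.10397692326170517], [-0.0010805338114185314, -0.32730362508230687, 0.9449186046716725]] 354.8282561358174 315.2947901915472 189.9054586032714
{'time_s': 0.15, 'qpos': array([ 1.1602,  0.5763,  0.0249,  1.4377, -0.015 ,  1.129 , -0.0565]), 'joint_vel': array([ 0.0006, -0.0019, -0.0003, -0.0021, -0.0013, -0.0025, -0.0002]), 'joint_efforts': array([  0.0035, -76.6262,   2.2529, -28.6186,   0.0156,   0.0097,
        -0.    ]), 'ee_pos': array([ 0.2165, -0.6389,  0.199 ]), 'tcp_rot': array([[ 0.9471,  0.321 , -0.0005],
       [ 0.321 , -0.9471,  0.0012],
       [-0.0001, -0.0013, -1.    ]]), 'force': array([-0.2228, -0.7976, -0.02  ]), 'wrist_torque': array([-0.0423, -0.013 , -0.0326]), 'finger_force': 0.0, 'finger_gap': 0.08553342889653454}
```

View pics/top0.png

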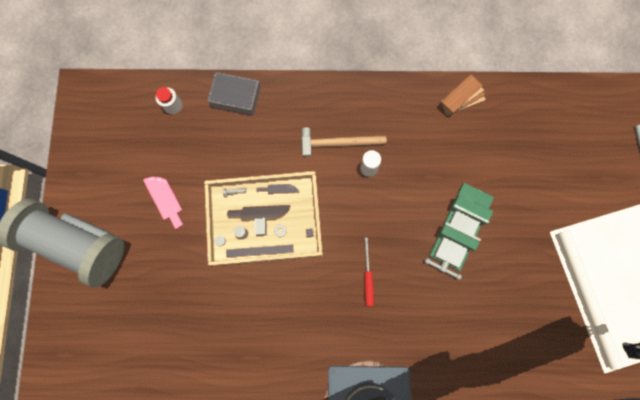

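View pics/scene0.png

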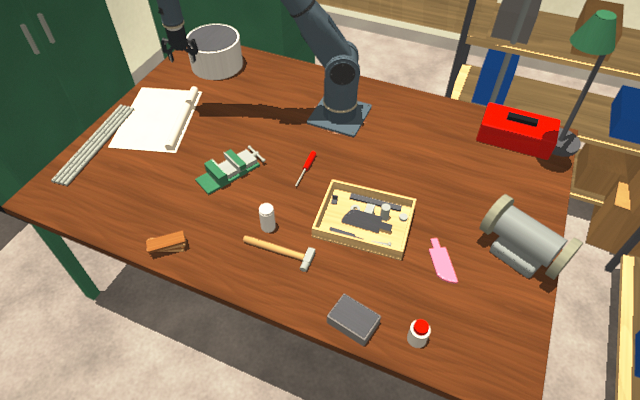

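The top view shows the crate at about (205–320, 175–265), with the big blank at (228–290, 213). Its tang points left (+y), the stub is at (238, 232), the block at (260, 226) and the washer at (280, 231). The vice is around (460, 230), with its fixed jaw at the far end. The scene view agrees, and the pink decoy lies outside the crate.

```bash
python3 - <<'E'
from h import *
np.set_printoptions(precision=4,suppress=True)
c=load('top0'); w=cloud(c)
print(np.nanmedian(w[300:380:4,200:300:4].reshape(-1,3),0))
def reg(u0,u1,v0,v1,z0,z1):
    p=w[v0:v1,u0:u1].reshape(-1,3); return p[(p[:,2]>z0)&(p[:,2]<z1)]
for nm,p in (('jawtops',reg(425,500,175,285,.057,.075)),('bed',reg(425,500,175,285,.028,.045)),('cratetop',reg(195,330,165,275,.045,.062))):
    r=cv2.minAreaRect(p[:,:2].astype(np.float32)); print(nm,len(p),p.mean(0),r)
for nm,(u,v) in dict(blank=(262,213),tang=(232,213),tip=(288,212),stub=(239,232),block=(260,226),washer=(280,231),oil=(371,158)).items(): print(nm,w[v,u])
im=cv2.resize(c['img'][165:275,195:330],None,fx=5.5,fy=5,interpolation=cv2.INTER_CUBIC)[:,:,::-1]
im2=cv2.resize(c['img'][175:290,420:505],None,fx=5,fy=5,interpolation=cv2.INTER_CUBIC)[:,:,::-1]
p=reg(425,500,175,285,.057,.075)
# cluster jaws
_,lab=cv2.partition if False else (0,0)
k=cv2.kmeans(p[:,:2].astype(np.float32),2,None,(3,50,1e-5),5,0); 
for i in (0,1):
    q=p[k[1].ravel()==i]; print(len(q),q.mean(0),cv2.minAreaRect(q[:,:2].astype(np.float32)))
E
```

```text
[0.1938 0.3495 0.0008]
jawtops 999 [ 0.5265 -0.2808  0.0636] ((0.5275632739067078, -0.28113025426864624), (0.11073097586631775, 0.13048462569713593), 64.22142791748047)
bed 1125 [ 0.4743 -0.2546  0.0353] ((0.4849032759666443, -0.2605680525302887), (0.1134844422340393, 0.21757571399211884), 62.96710205078125)
cratetop 1850 [0.5337 0.3207 0.0544] ((0.5366673469543457, 0.3142269253730774), (0.2514938414096832, 0.33119335770606995), 5.80055046081543)
blank [0.5483 0.3149 0.0564]
tang [0.5479 0.4035 0.0534]
tip [0.5597 0.2435 0.0081]
stub [0.4896 0.3762 0.0742]
block [0.5106 0.3201 0.0508]
washer [0.5014 0.2656 0.0107]
oil [ 0.7032 -0.0009  0.1087]
490 [ 0.4852 -0.2605  0.064 ] ((0.4859228730201721, -0.2610197067260742), (0.11073097586631775, 0.03799999877810478), 64.22142791748047)
509 [ 0.5662 -0.3005  0.0632] ((0.567107617855072, -0.3008630573749542), (0.10909108072519302, 0.04178529605269432), 63.15602111816406)
```

Emit:
step_arm([
  [0.04, -0.0237, -0.01, 0],
  [0.04, -0.0237, -0.01, 0],
  [0.04, -0.0237, -0.01, 0],
  [0.04, -0.0237, -0.01, 0],
  [0.04, -0.0237, -0.01, 0],
])

```text
time_s: 0.65
ee_pos: [0.3689, -0.4612, 0.2498]
tcp_rot: [[0.947, 0.321, -0.0], [0.321, -0.947, 0.0], [-0.0, -0.0, -1.0]]
force: [1.6, -1.3, -0.1]
finger_gap: 0.0853
finger_force: 0.0
```

Emit:
step_arm([
  [0.04, -0.0237, 0, 0],
  [0.04, -0.0237, 0, 0],
  [0.04, -0.0237, 0, 0],
  [0.04, -0.0237, 0, 0],
  [0.04, -0.0237, 0, 0],
])

```text
time_s: 1.15
ee_pos: [0.5203, -0.2848, 0.2496]
tcp_rot: [[0.947, 0.321, -0.0], [0.321, -0.947, -0.0], [-0.0, -0.0, -1.0]]
force: [-0.3, -0.1, -0.2]
finger_gap: 0.0852
finger_force: 0.0
```

Emit:
step_arm([
  [0.04, -0.0237, 0, 0],
  [0.014, -0.047, 0, 0],
  [0.014, -0.047, 0, 0],
  [0.014, -0.047, 0, 0],
  [0.014, -0.047, 0, 0],
])

```text
time_s: 1.65
ee_pos: [0.5419, -0.0532, 0.2495]
tcp_rot: [[0.947, 0.321, -0.0], [0.321, -0.947, 0.0], [-0.0, -0.0, -1.0]]
force: [-0.6, 0.4, -0.3]
finger_gap: 0.0851
finger_force: 0.0
```

Emit:
step_arm([
  [0.014, -0.047, 0, 0],
  [0.014, -0.047, 0, 0],
  [0.014, -0.047, 0, 0],
  [0.014, -0.047, 0, 0],
  [0.014, -0.047, 0, 0],
])

```text
time_s: 2.15
ee_pos: [0.5328, 0.1917, 0.2496]
tcp_rot: [[0.947, 0.321, -0.0], [0.321, -0.947, -0.0], [-0.0, 0.0, -1.0]]
force: [2.3, 0.0, 0.3]
finger_gap: 0.0855
finger_force: 0.0
```

Emit:
step_arm([
  [0.014, -0.047, 0, 0],
  [0.014, -0.047, 0, 0],
  [0, 0, 0, -8.5],
  [0, 0, 0, -8.5],
  [0, 0, 0, -8.5],
])

```text
time_s: 2.65
ee_pos: [0.5292, 0.2884, 0.2491]
tcp_rot: [[0.712, 0.703, -0.001], [0.703, -0.712, -0.001], [-0.001, -0.0, -1.0]]
force: [0.7, -0.3, -1.0]
finger_gap: 0.0854
finger_force: 0.0
```

Emit:
step_arm([
  [0, 0, 0, -8.5],
  [0, 0, 0, -8.5],
  [0, 0, 0, -8.5],
  [0, 0, 0, -8.5],
  [0, 0, 0, -8.5],
])

```text
time_s: 3.15
ee_pos: [0.5295, 0.2878, 0.2493]
tcp_rot: [[0.051, 0.999, -0.0], [0.999, -0.051, -0.0], [-0.0, -0.0, -1.0]]
force: [0.1, -0.0, 0.1]
finger_gap: 0.0856
finger_force: 0.0
```

Emit:
step_arm([
  [0, 0, 0, -8.5],
  [0, 0, 0, 0],
  [0, 0, 0, 0],
])

```text
time_s: 3.45
ee_pos: [0.5296, 0.2877, 0.2494]
tcp_rot: [[-0.086, 0.996, -0.0], [0.996, 0.086, -0.0], [-0.0, -0.0, -1.0]]
force: [-0.1, -0.0, 0.2]
finger_gap: 0.0855
finger_force: 0.0
```

```bash
python3 - <<'E'
from h import *
np.set_printoptions(precision=4,suppress=True)
c=shot('wrist','w1'); s=manip.sense(); print(s['time_s'],s['ee_pos'],s['tcp_rot'],s['qpos'],c['position'])
w=cloud(c)
def pt(u,v): return w[v,u]
# height map around the blade
import itertools
z=w[:,:,2]
# fit blade big face: points between z .02 and .062 , crate floor at .010
R,_=cv2.Rodrigues(np.array([0,0,np.deg2rad(5.8)])); o=np.array([.537,.314,0])
l=(w-o)@R
np.save('pics/l1.npy',l)
vis=np.clip((z*4000),0,255); vis=cv2.applyColorMap(np.nan_to_num(vis).astype(np.uint8),2)
E
```

```text
3.5 [0.5296 0.2878 0.2495] [[-0.0867  0.9962 -0.0003]
 [ 0.9962  0.0867 -0.0001]
 [-0.0001 -0.0003 -1.    ]] [-0.2391  0.4622 -0.5269  1.5485  0.2431  1.197  -0.7228] [0.5225 0.3716 0.4241]
```

View pics/w1.png

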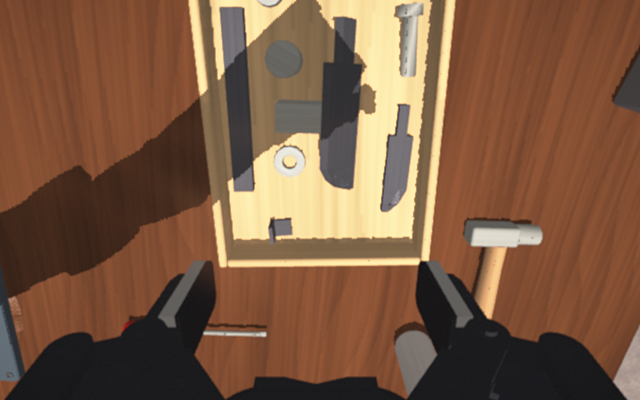

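The wrist view shows the big blank at (320–360, 62–188), with its tang up (+y). The block is at (275–322, 100–132), the washer at (290, 160), the stub at (283, 60) and the small blank at (397, 160). There is finger room on the tip side of the block, above the washer.

```bash
python3 - <<'E'
from h import *
np.set_printoptions(precision=4,suppress=True)
l=np.load('pics/l1.npy')
# floor
print('floor',np.nanmedian(l[200:215,320:370,2]), 'bench', np.nanmedian(l[300:340,560:600,2]))
p=l[70:185,322:362].reshape(-1,3); p=p[(p[:,2]>.02)]
c=p.mean(0)
for _ in range(6):
    U,S,V=np.linalg.svd(p-p.mean(0),full_matrices=False); n=V[2]; d=abs((p-p.mean(0))@n); p=p[d<.002]
n*=np.sign(n[2]); print('plane n',n,'c',p.mean(0),len(p),'tilt',np.degrees(np.arccos(n[2])),'yaw',np.degrees(np.arctan2(n[1],n[0])))
def box(nm,v0,v1,u0,u1,z0,z1):
    q=l[v0:v1,u0:u1].reshape(-1,3); q=q[(q[:,2]>z0)&(q[:,2]<z1)]
    print(nm,len(q),q.min(0),q.max(0),cv2.minAreaRect(q[:,:2].astype(np.float32)))
box('block',95,135,270,325,.052,.058)
box('washer',140,180,270,310,.017,.024)
box('stub',35,85,262,305,.068,.078)
box('bar',0,195,215,255,.018,.026)
box('small',100,215,378,415,.016,.024)
# blade profile: rows -> min/max along x, z
m=(abs((l-p.mean(0))@n)<.003)&(l[:,:,2]>.012); m[:, :318]=0; m[:,364:]=0; m[:60]=0; m[192:]=0
for v in range(62,192,8):
    q=l[v][m[v]]; 
    if len(q): print(v,'y',q[:,1].mean(),'x',q[:,0].min(),q[:,0].max(),'z',q[:,2].min(),q[:,2].max())
# tang
for v in (20,40,55):
    q=l[v,325:365]; q=q[q[:,2]>.02]; print(v,q.mean(0) if len(q) else 0, q.min(0),q.max(0))
E
```

```text
floor 0.010370369799671875 bench 0.0007368867695365378
plane n [ 0.8014 -0.0385  0.5969] c [ 0.0202 -0.0026  0.042 ] 2830 tilt 53.34856862643272 yaw -2.749801207315647
block 1364 [-0.0512 -0.007   0.0526] [-0.0012  0.0309  0.0579] ((-0.026376353576779366, 0.01296260766685009), (0.038217950612306595, 0.04864547774195671), 87.0709457397461)
washer 643 [-0.0589 -0.0643  0.0171] [-0.0222 -0.0276  0.0224] ((-0.04066784679889679, -0.04543239623308182), (0.03616141527891159, 0.03650665283203125), 53.355464935302734)
stub 1074 [-0.0554  0.0499  0.0691] [-0.0226  0.0824  0.0747] ((-0.03900682553648949, 0.0661194771528244), (0.03243257477879524, 0.0328083336353302), 89.13883972167969)
bar 4367 [-0.1174 -0.0858  0.018 ] [-0.0817  0.1186  0.026 ] ((-0.10032397508621216, 0.016274429857730865), (0.20472776889801025, 0.03430372476577759), 89.07260131835938)
small 2054 [ 0.0699 -0.1117  0.0161] [0.103  0.018  0.0225] ((0.08744508028030396, -0.047240935266017914), (0.1303441971540451, 0.028544316068291664), 87.03041076660156)
62 y 0.06267679152499678 x 0.004698807798644835 0.029519780263107906 z 0.03
[... 1248 characters left out ...]
4639563 0.06390695604385782
158 y -0.03694703183832076 x 0.0012924804850186998 0.036830022404186945 z 0.016348860995784087 0.06439507858712062
166 y -0.04540769595403238 x -0.0008250165269198148 0.0356761867581184 z 0.017959265326769724 0.06434168215707486
174 y -0.055835594349363186 x 0.0024153726520489993 0.035948344542669895 z 0.01733674478498487 0.059853958650168904
182 y -0.0667209063657593 x 0.008120196750813847 0.03513270282263015 z 0.015645784089992676 0.05235227768417655
20 [0.0222 0.1012 0.0432] [0.0123 0.1004 0.0305] [0.0332 0.1025 0.0506]
40 [0.0214 0.0832 0.043 ] [0.0113 0.0828 0.0316] [0.0325 0.0838 0.0502]
55 [0.0203 0.0693 0.0431] [0.0104 0.0692 0.0302] [0.0319 0.0695 0.0498]
```

Emit:
step_arm([
  [0.001, 0.039, 0, 1.5],
  [0, 0, 0.04, 0],
  [0, 0, 0.04, 0],
  [0, 0, 0.04, 0],
  [0, 0, 0.035, 0],
])

```text
time_s: 4.0
ee_pos: [0.5679, 0.2922, 0.0927]
tcp_rot: [[-0.062, 0.998, -0.001], [0.998, 0.062, -0.001], [-0.001, -0.001, -1.0]]
force: [0.6, -0.5, 0.3]
finger_gap: 0.0853
finger_force: 0.0
```

Emit:
step_arm([
  [0, 0, 0, 0],
  [0, 0, 0, 0],
])

```text
time_s: 4.2
ee_pos: [0.5684, 0.2928, 0.0952]
tcp_rot: [[-0.064, 0.998, -0.0], [0.998, 0.064, -0.0], [-0.0, -0.0, -1.0]]
force: [-0.2, 0.1, 0.3]
finger_gap: 0.0855
finger_force: 0.0
```

```bash
python3 - <<'E'
from h import *
np.set_printoptions(precision=4,suppress=True)
c=shot('wrist','w2'); s=manip.sense(); print(s['time_s'],s['ee_pos'],s['tcp_rot'])
E
```

```text
4.25 [0.5691 0.2933 0.0964] [[-0.0638  0.998   0.0017]
 [ 0.998   0.0638  0.0011]
 [ 0.001   0.0017 -1.    ]]
```

View pics/w2.png

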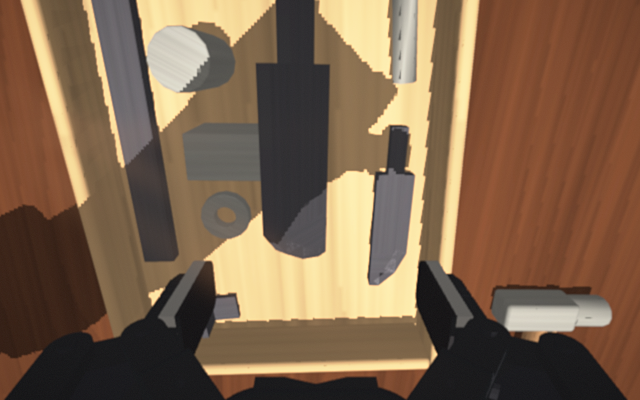

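The view shows the two open fingers at (190, 300) and (440, 300). They straddle the blade at (258–328, 65–255), with the block at (185–262, 125–180) and the washer at (226, 215). I'll check the numbers from this closer view.

```bash
python3 - <<'E'
from h import *
np.set_printoptions(precision=4,suppress=True)
c=load('w2'); w=cloud(c); s=manip.sense()
T=s['tcp_rot']; o=s['ee_pos']; l=(w-o)@T   # tool frame
for nm,u0,u1,v0,v1 in (('L',150,216,255,320),('R',415,470,255,320)):
    q=l[v0:v1,u0:u1].reshape(-1,3); q=q[(q[:,2]<.02)&(q[:,2]>-.06)]; print(nm,len(q),np.percentile(q,[1,50,99],axis=0))
p=w[80:235,262:326].reshape(-1,3); p=p[p[:,2]>.02]
for _ in range(6):
    U,S,V=np.linalg.svd(p-p.mean(0),full_matrices=False); n=V[2]; p=p[abs((p-p.mean(0))@n)<.0015]
n*=np.sign(n[2]); print('n',n,'elev',np.degrees(np.arcsin(n[2])),'yaw',np.degrees(np.arctan2(n[1],n[0])),len(p))
m=(abs((w-p.mean(0))@n)<.003)&(w[:,:,2]>.012); m[:, :250]=0; m[:,335:]=0; m[:60]=0; m[262:]=0
for v in range(64,262,12):
    q=l[v][m[v]]; print(v,'tool x',q[:,0].mean().round(4),'y',q[:,1].min().round(4),q[:,1].max().round(4),'wz',(o[2]-q[:,2]).min().round(4),(o[2]-q[:,2]).max().round(4))
q=l[125:155,185:255].reshape(-1,3); zz=o[2]-q[:,2]; q=q[(zz>.053)&(zz<.058)]; print('block top',np.percentile(q,[1,99],axis=0))
q=l[110:185,180:268].reshape(-1,3); zz=o[2]-q[:,2]; q=q[(zz>.02)&(zz<.058)]; print('block',np.percentile(q,[1,99],axis=0))
E
```

```text
L 1050 [[-0.011  -0.0562 -0.0599]
 [ 0.0059 -0.0433 -0.0538]
 [ 0.0108 -0.0427 -0.0445]]
R 1063 [[-0.0111  0.0419 -0.0598]
 [ 0.0058  0.0425 -0.0538]
 [ 0.0106  0.0553 -0.0442]]
n [0.8045 0.0421 0.5924] elev 36.32772751077929 yaw 2.9961678673994903 7386
64 tool x 0.0851 y -0.0286 0.0086 wz 0.0169 0.0648
76 tool x 0.0782 y -0.0285 0.0087 wz 0.0158 0.0643
88 tool x 0.0712 y -0.0282 0.0097 wz 0.012 0.0651
100 tool x 0.064 y -0.0286 0.0082 wz 0.0166 0.0667
112 tool x 0.0567 y -0.0288 0.0084 wz 0.0151 0.0645
124 tool x 0.0491 y -0.0292 0.0107 wz 0.012 0.065
136 tool x 0.0416 y -0.0294 0.0078 wz 0.0164 0.0644
148 tool x 0.0337 y -0.0287 0.0078 wz 0.0169 0.0651
160 tool x 0.0257 y -0.0289 0.008 wz 0.0166 0.0651
172 tool x 0.0175 y -0.0293 0.0081 wz 0.0159 0.0646
184 tool x 0.0093 y -0.0296 0.0074 wz 0.0165 0.0648
196 tool x 0.0006 y -0.0293 0.0075 wz 0.0166 0.0651
208 tool x -0.0081 y -0.0296 0.0076 wz 0.0168 0.0648
220 tool x -0.0169 y -0.03 0.0069 wz 0.0173 0.0644
232 tool x -0.0263 y -0.0298 0.007 wz 0.0166 0.0648
244 tool x -0.0369 y -0.0268 0.007 wz 0.0176 0.0611
256 tool x -0.0491 y -0.015 -0.0001 wz 0.0267 0.0488
block top [[ 0.0325 -0.0803  0.0395]
 [ 0.0455 -0.0383  0.0429]]
block [[ 0.0163 -0.0813  0.0395]
 [ 0.0458 -0.0359  0.0727]]
```

```bash
python3 - <<'E'
from h import *
np.set_printoptions(precision=4,suppress=True)
c=load('w2'); w=cloud(c); s=manip.sense()
T=s['tcp_rot']; o=s['ee_pos']; l=(w-o)@T
A=np.array(c['attitude'])
for z in (0,-.013,-.03,-.045):
    q=(o+T@np.array([.011,-.0427,z])-c['position'])@A; print(z,c['cx']+c['fx']*q[0]/-q[2],c['cy']-c['fy']*q[1]/-q[2])
for v in (258,262,266,272,280,300,330): print(v,[l[v,u] for u in (190,200,208)])
E
```

```text
0 235.66553542206975 212.01330816553275
-0.013 230.06564482012524 222.21271962333674
-0.03 221.4420339100242 237.9194114457778
-0.045 212.25086191851096 254.6598357834127
258 [array([-0.0658, -0.1043,  0.0849]), array([-0.0656, -0.0959,  0.0845]), array([-0.0668, -0.09  ,  0.0866])]
262 [array([-0.07  , -0.105 ,  0.0856]), array([ 0.0098, -0.0467, -0.0487]), array([ 0.0109, -0.0428, -0.0506])]
266 [array([ 0.0101, -0.0495, -0.0522]), array([ 0.0106, -0.0452, -0.0532]), array([ 0.0089, -0.0432, -0.0502])]
272 [array([ 0.01  , -0.0481, -0.0563]), array([ 0.0107, -0.0439, -0.0575]), array([ 0.0065, -0.0432, -0.0508])]
280 [array([ 0.0103, -0.0461, -0.0622]), array([ 0.0088, -0.0434, -0.0599]), array([ 0.0038, -0.0431, -0.0523])]
300 [array([ 0.0087, -0.0432, -0.0717]), array([ 0.0018, -0.0434, -0.0624]), array([-0.0038, -0.0431, -0.0549])]
330 [array([-0.0012, -0.0433, -0.0748]), array([-0.0087, -0.0433, -0.0661]), array([-0.1194, -0.0883,  0.0622])]
```

Emit:
step_arm([
  [-0.002, 0.001, 0, 0],
  [0, 0, 0, 0],
  [0, 0, 0, 0],
  [0, 0, 0, 0],
  [0, 0, 0, 0],
], gripper=-0.76)

```text
time_s: 4.75
ee_pos: [0.5695, 0.2906, 0.0949]
tcp_rot: [[-0.065, 0.998, 0.0], [0.998, 0.065, 0.0], [0.0, 0.0, -1.0]]
force: [-0.2, -0.1, -0.9]
finger_gap: 0.0123
finger_force: 0.0
```

```bash
python3 - <<'E'
from h import *
np.set_printoptions(precision=4,suppress=True)
c=shot('wrist','w3'); w=cloud(c); s=manip.sense(); print(s['time_s'],s['ee_pos'],s['finger_gap'])
l=(w-s['ee_pos'])@s['tcp_rot']
m=(l[:,:,2]<.02)&(l[:,:,2]>-.09)&(abs(l[:,:,1])<.06)&(abs(l[:,:,0])<.02)
print(np.argwhere(m).min(0),np.argwhere(m).max(0))
q=l[m]; print(np.percentile(q,[0,1,50,99,100],axis=0))
E
```

```text
4.8 [0.5695 0.2906 0.0948] 0.010075643638902388
[245 167] [392 466]
[[-0.0137 -0.0434 -0.09  ]
 [-0.0105 -0.0401 -0.0898]
 [ 0.0088 -0.0058 -0.083 ]
 [ 0.0134  0.0406 -0.0379]
 [ 0.0141  0.0448 -0.0319]]
```

View pics/w3.png

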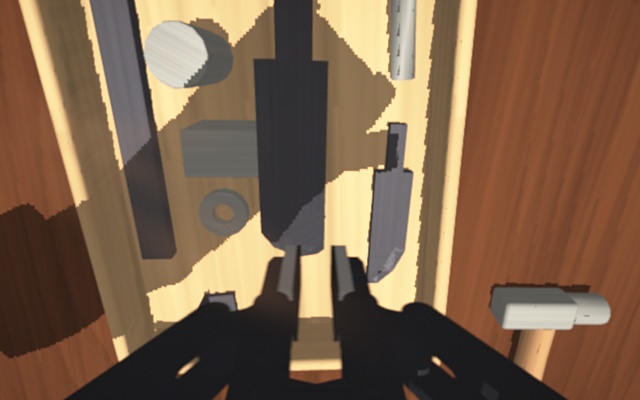

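The finger tips at (290, 250) and (340, 250) come out about 35 mm behind the reported TCP. I'll cross-check that with the scene camera.

```bash
python3 - <<'E'
from h import *
np.set_printoptions(precision=4,suppress=True)
c=load('w3'); w=cloud(c); s=manip.sense(); l=(w-s['ee_pos'])@s['tcp_rot']
for v in (250,256,265,280): print(v,[(u,l[v,u].round(4).tolist()) for u in range(272,362,8)])
c=shot('scene','s3'); w=cloud(c); s=manip.sense(); o=s['ee_pos']; l=(w-o)@s['tcp_rot']
m=(abs(l[:,:,0])<.03)&(abs(l[:,:,1])<.06)&(l[:,:,2]<.02)
q=l[m]; 
for a in np.arange(-.1,.02,.01):
    k=q[(q[:,2]>=a)&(q[:,2]<a+.01)]; print(a.round(2),len(k),k.min(0) if len(k) else '',k.max(0) if len(k) else '')
A=np.array(c['attitude']); q=(o-c['position'])@A; u,v=c['cx']+c['fx']*q[0]/-q[2],c['cy']-c['fy']*q[1]/-q[2]; print(u,v)
u,v=int(u),int(v); im=c['img'][v-60:v+40,u-70:u+70,::-1].copy(); im=cv2.resize(im,None,fx=5,fy=5,interpolation=cv2.INTER_NEAREST); cv2.imwrite('pics/s3c.png',im)
E
```

```text
250 [(272, [-0.0579, -0.0352, 0.084]), (280, [-0.0578, -0.0286, 0.0837]), (288, [0.0111, -0.0113, -0.0417]), (296, [0.0109, -0.008, -0.0413]), (304, [-0.0439, -0.0081, 0.0584]), (312, [-0.048, -0.0022, 0.0659]), (320, [-0.053, 0.004, 0.0749]), (328, [-0.0578, 0.0107, 0.0837]), (336, [0.0107, 0.009, -0.041]), (344, [0.0107, 0.0124, -0.041]), (352, [-0.058, 0.0305, 0.0841]), (360, [-0.0583, 0.0371, 0.0847])]
256 [(272, [-0.0642, -0.0356, 0.0853]), (280, [0.0065, -0.0151, -0.0387]), (288, [0.0106, -0.011, -0.0459]), (296, [0.0102, -0.0078, -0.0452]), (304, [-0.0644, -0.0091, 0.0856]), (312, [-0.0633, -0.0024, 0.0837]), (320, [-0.0636, 0.0042, 0.0842]), (328, [-0.0636, 0.0108, 0.0842]), (336, [0.0109, 0.0087, -0.0464]), (344, [0.0106, 0.012, -0.046]), (352, [0.0063, 0.0162, -0.0383]), (360, [-0.064, 0.0374, 0.0848])]
265 [(272, [0.0064, -0.0178, -0.0459]), (280, [0.006, -0.0145, -0.0453]), (288, [0.0109, -0.0105, -0.0535]), (296, [0.0108, -0.0074, -0.0532]), (304, [-0.0721, -0.0091, 0.0842]), (312, [-0.0717, -0.0024, 0.0834]), (320, [-0.0725, 0.0042, 0.0848]), (328, [-0.0722, 0.0109, 0.0
[... 313 characters left out ...]
0848]), (312, [-0.0873, -0.0025, 0.0851]), (320, [-0.0868, 0.0043, 0.0844]), (328, [-0.0868, 0.0111, 0.0844]), (336, [0.0109, 0.0077, -0.0638]), (344, [0.0102, 0.0107, -0.0626]), (352, [0.0064, 0.0143, -0.057]), (360, [0.0065, 0.0174, -0.0572])]
-0.1 8 [ 0.007  -0.0094 -0.0994] [ 0.0154  0.0462 -0.0902]
-0.09 8 [-0.0114  0.0093 -0.0885] [ 0.0121  0.0417 -0.0809]
-0.08 4 [ 0.0108  0.0121 -0.0795] [ 0.0132  0.0178 -0.0731]
-0.07 0  
-0.06 14 [-0.0099 -0.0117 -0.0581] [ 0.0113  0.0213 -0.0501]
-0.05 8 [-0.0099 -0.0094 -0.0477] [ 0.0102  0.0206 -0.0422]
-0.04 8 [-0.0098 -0.0031 -0.04  ] [ 0.0111  0.0162 -0.0356]
-0.03 0  
-0.02 0  
-0.01 0  
-0.0 0  
0.01 0  
355.95145376823496 211.0286614478347
```

View pics/s3c.png

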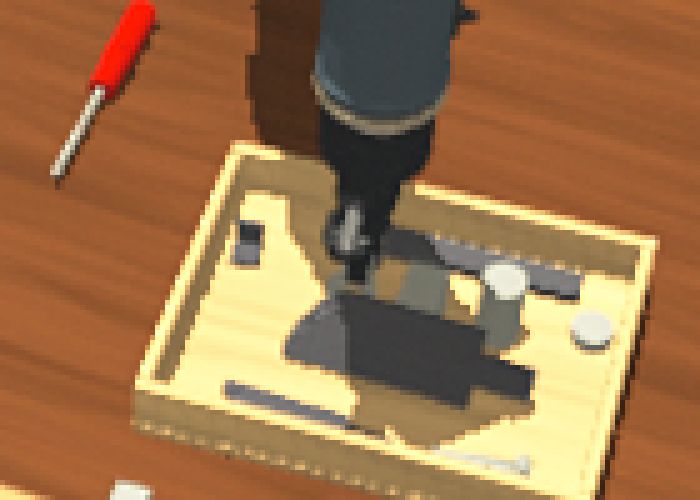

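Both cameras place the visible tips about 35 mm above the reported TCP; in the crop the closed gripper hovers at (355, 270). I'll descend a little and do a partial close, which should show which of the two is right.

Emit:
step_arm([
  [0, 0, 0, 0],
  [0, 0, 0, 0],
  [0, 0, 0, 0],
  [0, 0, 0, 0],
  [0, 0, 0.02, 0],
], gripper=1)

```text
time_s: 5.35
ee_pos: [0.571, 0.2917, 0.0767]
tcp_rot: [[-0.065, 0.998, 0.004], [0.998, 0.065, 0.002], [0.002, 0.004, -1.0]]
force: [0.8, 0.3, -0.3]
finger_gap: 0.0812
finger_force: 0.0
```

Emit:
step_arm([
  [0, 0, 0.02, 0],
  [0, 0, 0.02, 0],
  [0, 0, 0.009, 0],
  [0, 0, 0, 0],
  [0, 0, 0, 0],
])

```text
time_s: 5.85
ee_pos: [0.5698, 0.2909, 0.0262]
tcp_rot: [[-0.065, 0.998, 0.0], [0.998, 0.065, 0.0], [0.0, 0.0, -1.0]]
force: [-0.3, -0.2, 0.3]
finger_gap: 0.0856
finger_force: 0.0
```

Emit:
step_arm([
  [0, 0, 0, 0],
  [0, 0, 0, 0],
  [0, 0, 0, 0],
  [0, 0, 0, 0],
], gripper=0.4)

```text
time_s: 6.25
ee_pos: [0.5697, 0.2907, 0.0261]
tcp_rot: [[-0.065, 0.998, 0.001], [0.998, 0.065, 0.0], [0.0, 0.001, -1.0]]
force: [0.8, 0.5, 1.1]
finger_gap: 0.0596
finger_force: 0.7
```

```bash
python3 - <<'E'
from h import *
np.set_printoptions(precision=4,suppress=True)
c=shot('wrist','w4'); w=cloud(c); s=manip.sense(); print(s['time_s'],s['ee_pos'],s['finger_gap'],s['force'],s['finger_force'])
l=(w-s['ee_pos'])@s['tcp_rot']; np.save('pics/l4.npy',l)
E
```

```text
6.3 [0.5697 0.2907 0.026 ] 0.05977270284631271 [ 0.5439 -0.2023  1.6835] 0.9232188552459775
```

View pics/w4.png

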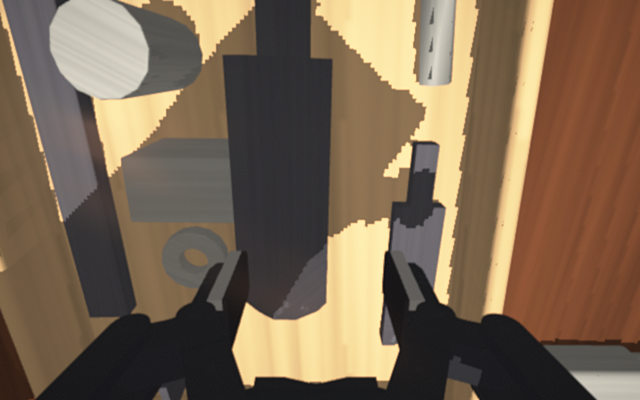

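The left finger at (228, 280) now sits right at the blade's upper edge, and the pad reads a light contact force. I'll check whether the blade tilted.

```bash
python3 - <<'E'
from h import *
np.set_printoptions(precision=4,suppress=True)
c=load('w4'); w=cloud(c); l=np.load('pics/l4.npy')
p=w[70:300,245:325].reshape(-1,3); p=p[p[:,2]>.016]
for _ in range(6):
    U,S,V=np.linalg.svd(p-p.mean(0),full_matrices=False); n=V[2]; p=p[abs((p-p.mean(0))@n)<.0015]
n*=np.sign(n[2]); print('n',n,'elev',np.degrees(np.arcsin(n[2])),'yaw',np.degrees(np.arctan2(n[1],n[0])),len(p))
m=(abs((w-p.mean(0))@n)<.003)&(w[:,:,2]>.012); m[:, :222]=0; m[:,335:]=0
for v in (70,120,170,220,250): q=l[v][m[v]]; print(v,q[:,0].mean().round(4),q[:,1].min().round(4),q[:,1].max().round(4),'wz',(.026-q[:,2]).min(),(.026-q[:,2]).max())
for v in (256,262,275): print(v,[(u,l[v,u].round(4).tolist()) for u in (215,225,232,240,244,388,396,404)])
E
```

```text
n [0.8084 0.0427 0.5871] elev 35.948796017065334 yaw 3.0225019089942218 17985
70 0.0828 -0.0284 0.0085 wz 0.016174637841167818 0.06526438436253311
120 0.0621 -0.0289 0.0077 wz 0.017803833499141133 0.06517797841019385
170 0.0393 -0.0294 0.0076 wz 0.01634694348819929 0.06527104491190587
220 0.0145 -0.03 0.0074 wz 0.016913629127714474 0.06468073121253588
250 -0.0019 -0.0301 0.007 wz 0.01648440378208066 0.06440647474588904
256 [(215, [-0.0183, -0.0573, 0.0049]), (225, [-0.0199, -0.0524, 0.0077]), (232, [0.011, -0.0339, -0.0464]), (240, [0.0102, -0.031, -0.0451]), (244, [0.0088, -0.0299, -0.0426]), (388, [0.0101, 0.0302, -0.045]), (396, [0.0107, 0.0333, -0.046]), (404, [0.0106, 0.0366, -0.0459])]
262 [(215, [-0.0231, -0.0582, 0.0065]), (225, [0.011, -0.0357, -0.0513]), (232, [0.0104, -0.0332, -0.0502]), (240, [0.0105, -0.0299, -0.0504]), (244, [0.0073, -0.0296, -0.0449]), (388, [0.0085, 0.03, -0.047]), (396, [0.0105, 0.0323, -0.0505]), (404, [0.0104, 0.0356, -0.0504])]
275 [(215, [0.0067, -0.0394, -0.0537]), (225, [0.0109, -0.0335, -0.0604]), (232, [0.0108, -0.0309, -0.0602]), (240, [0.0064, -0.0296, -0.0533]), (244, [0.0019, -0.0297, -0.0463]), (388, [0.0025, 0.0303, -0.0474]), (396, [0.0102, 0.0305, -0.0593]), (404, [0.0105, 0.0333, -0.0599])]
```

```bash
python3 - <<'E'
from h import *
np.set_printoptions(precision=4,suppress=True)
l=np.load('pics/l4.npy')
for v in (360,375,385,392,398): print(v,[(u,l[v,u].round(3).tolist()) for u in range(250,400,20)])
s=manip.sense(); c=load('s3'); w=cloud(c); o=np.array([.5695,.2906,.0948]); l=(w-o)@s['tcp_rot']
m=(abs(l[:,:,0])<.07)&(abs(l[:,:,1])<.08)&(l[:,:,2]<-.03); q=l[m]
for a in np.arange(-.24,-.03,.015):
    k=q[(q[:,2]>=a)&(q[:,2]<a+.015)]; print(a.round(3),len(k),*( (k.min(0),k.max(0)) if len(k) else ''))
E
```

```text
360 [(250, [-0.104, -0.044, 0.015]), (270, [-0.104, -0.031, 0.015]), (290, [-0.105, -0.017, 0.016]), (310, [-0.105, -0.003, 0.015]), (330, [-0.104, 0.01, 0.015]), (350, [-0.105, 0.024, 0.016]), (370, [-0.104, 0.037, 0.015]), (390, [-0.105, 0.051, 0.016])]
375 [(250, [-0.118, -0.045, 0.016]), (270, [-0.119, -0.031, 0.016]), (290, [-0.119, -0.018, 0.017]), (310, [-0.118, -0.004, 0.016]), (330, [-0.118, 0.01, 0.016]), (350, [-0.118, 0.024, 0.016]), (370, [-0.119, 0.038, 0.017]), (390, [-0.117, 0.052, 0.015])]
385 [(250, [-0.128, -0.046, 0.017]), (270, [0.01, -0.011, -0.108]), (290, [0.008, -0.006, -0.106]), (310, [0.011, -0.001, -0.108]), (330, [0.009, 0.004, -0.107]), (350, [0.01, 0.009, -0.108]), (370, [0.01, 0.014, -0.108]), (390, [0.018, 0.017, -0.115])]
392 [(250, [0.01, -0.016, -0.109]), (270, [0.01, -0.011, -0.11]), (290, [0.01, -0.006, -0.11]), (310, [0.01, -0.001, -0.11]), (330, [0.011, 0.004, -0.111]), (350, [0.011, 0.008, -0.11]), (370, [0.01, 0.013, -0.11]), (390, [0.017, 0.016, -0.116])]
398 [(250, [0.011, -0.015, -0.112]), (270, [0.011, -0.01, -0.113]), (290, [0.01, -0.006
[... 325 characters left out ...]
 0.038   0.0419 -0.1951]
-0.195 68 [-0.0296 -0.0039 -0.1949] [ 0.0378  0.0411 -0.1804]
-0.18 71 [-0.0355  0.0014 -0.18  ] [ 0.0376  0.0423 -0.1652]
-0.165 32 [-0.0339  0.0132 -0.165 ] [ 0.0338  0.0435 -0.1504]
-0.15 39 [-0.0169  0.0124 -0.1498] [ 0.0194  0.0535 -0.1352]
-0.135 56 [-0.0192  0.0111 -0.1346] [ 0.0196  0.0665 -0.1206]
-0.12 27 [-0.0161 -0.0113 -0.1193] [ 0.0177  0.0611 -0.1054]
-0.105 21 [-0.0151 -0.0187 -0.1039] [ 0.017   0.0462 -0.0901]
-0.09 10 [-0.0114  0.0093 -0.0884] [ 0.0127  0.0417 -0.079 ]
-0.075 2 [ 0.011   0.013  -0.0749] [ 0.0133  0.0167 -0.0729]
-0.06 18 [-0.0099 -0.0117 -0.058 ] [ 0.0113  0.0213 -0.0453]
-0.045 12 [-0.0099 -0.0094 -0.0431] [ 0.0111  0.0162 -0.0355]
```

The blade hasn't moved, so the real tips are about 35 mm above the reported TCP, with the body shifted by the same amount. I'll allow for that from here: open, descend, then close.

Emit:
step_arm([
  [0, -0.0015, 0, 0],
  [0, 0, 0, 0],
  [0, 0, 0, 0],
  [0, 0, 0.005, 0],
  [0, 0, 0.005, 0],
], gripper=1)

```text
time_s: 6.8
ee_pos: [0.568, 0.2904, 0.0152]
tcp_rot: [[-0.065, 0.998, 0.0], [0.998, 0.065, 0.0], [0.0, 0.0, -1.0]]
force: [0.2, 0.0, -0.2]
finger_gap: 0.0855
finger_force: 0.0
```

Emit:
step_arm([
  [0, 0, 0.005, 0],
  [0, 0, 0.005, 0],
  [0, 0, 0.005, 0],
  [0, 0, 0.005, 0],
  [0, 0, 0.005, 0],
])

```text
time_s: 7.3
ee_pos: [0.5679, 0.2904, -0.0099]
tcp_rot: [[-0.065, 0.998, -0.0], [0.998, 0.065, -0.0], [-0.0, -0.0, -1.0]]
force: [0.8, -1.5, 0.9]
finger_gap: 0.0858
finger_force: 0.0
```

Emit:
step_arm([
  [0, 0, 0, 0],
  [0, 0, 0, 0],
])

```text
time_s: 7.5
ee_pos: [0.5679, 0.2905, -0.0095]
tcp_rot: [[-0.065, 0.998, -0.0], [0.998, 0.065, 0.0], [0.0, -0.0, -1.0]]
force: [0.4, 0.0, 0.2]
finger_gap: 0.0855
finger_force: 0.0
```

Emit:
step_arm([
  [0, 0, 0, 0],
  [0, 0, 0, 0],
  [0, 0, 0, 0],
  [0, 0, 0, 0],
  [0, 0, 0, 0],
], gripper=0.2, force=30)

```text
time_s: 8.0
ee_pos: [0.568, 0.2905, -0.0093]
tcp_rot: [[-0.065, 0.998, 0.0], [0.998, 0.065, 0.0], [0.0, 0.0, -1.0]]
force: [-0.8, 0.6, 0.4]
finger_gap: 0.0513
finger_force: 0.5
```

Emit:
step_arm([
  [0, 0, 0, 0],
  [0, 0, 0, 0],
  [0, 0, 0, 0],
  [0, 0, 0, 0],
  [0, 0, 0, 0],
], gripper=-0.3)

```text
time_s: 8.5
ee_pos: [0.5681, 0.2904, -0.0094]
tcp_rot: [[-0.065, 0.998, 0.0], [0.998, 0.065, 0.0], [0.0, 0.0, -1.0]]
force: [-1.0, 0.6, -0.1]
finger_gap: 0.0298
finger_force: 0.2
```

Emit:
step_arm([
  [0, 0, 0, 0],
  [0, 0, 0, 0],
  [0, 0, 0, 0],
  [0, 0, 0, 0],
  [0, 0, 0, 0],
], gripper=-1)

```text
time_s: 9.0
ee_pos: [0.5684, 0.2905, -0.0093]
tcp_rot: [[-0.065, 0.998, 0.001], [0.998, 0.065, 0.0], [0.0, 0.001, -1.0]]
force: [2.1, 0.3, 0.0]
finger_gap: 0.0093
finger_force: 30.5
```

```bash
python3 - <<'E'
from h import *
np.set_printoptions(precision=4,suppress=True)
c=shot('wrist','w5'); s=manip.sense(); print(s['time_s'],s['ee_pos'],s['finger_gap'],s['force'],s['finger_force'])
E
```

```text
9.05 [ 0.5684  0.2905 -0.0093] 0.009711685814448139 [ 2.1037  0.0653 -0.1641] 30.463362336158752
```

View pics/w5.png

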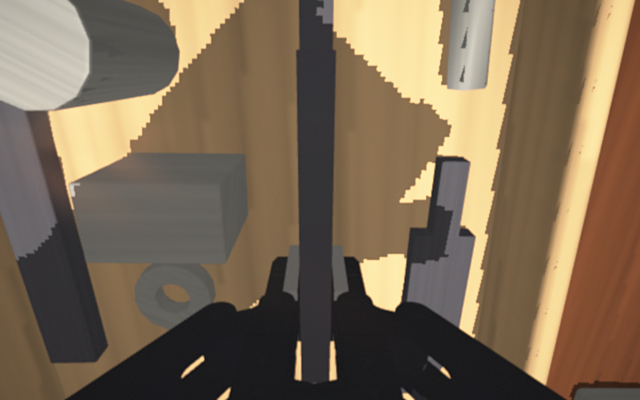

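The blade is upright in the pads at (318, 50–380), with the gap at 9.7 mm, and the block, washer and stub are undisturbed. Next I'll regrip higher so the fingers clear the vice jaws.

Emit:
step_arm([
  [0, 0, 0, 0],
  [0, 0, 0, 0],
  [0, 0, -0.006, 0],
  [0, 0, -0.006, 0],
  [0, 0, -0.005, 0],
], gripper=-0.65)

```text
time_s: 9.55
ee_pos: [0.5681, 0.2907, 0.0084]
tcp_rot: [[-0.065, 0.998, 0.0], [0.998, 0.065, 0.0], [0.0, 0.0, -1.0]]
force: [-0.1, -0.3, -0.7]
finger_gap: 0.0149
finger_force: 0.0
```

Emit:
step_arm([
  [0, 0, 0, 0],
  [0, 0, 0, 0],
  [0, 0, 0, 0],
  [0, 0, 0, 0],
  [0, 0, 0, 0],
], gripper=-1, force=110)

```text
time_s: 10.05
ee_pos: [0.5686, 0.2909, 0.0094]
tcp_rot: [[-0.065, 0.998, 0.002], [0.998, 0.065, 0.001], [0.001, 0.002, -1.0]]
force: [-2.9, -1.8, 13.3]
finger_gap: 0.0081
finger_force: 108.2
```

```bash
cat > blade.py <<'E'
from h import *
np.set_printoptions(precision=4,suppress=True)
def blade(f,half=.012):
    c=shot('wrist',f); s=manip.sense(); w=cloud(c); print(s['time_s'],s['ee_pos'],s['finger_gap'],s['force'],s['finger_force'])
    l=(w-s['ee_pos'])@s['tcp_rot']; m=(abs(l[:,:,1])<half)&(l[:,:,0]>.012)&(l[:,:,0]<.16)&(l[:,:,2]>-.07)&(l[:,:,2]<.02)
    q=l[m]; 
    for a in np.arange(.015,.15,.01):
        k=q[(q[:,0]>=a)&(q[:,0]<a+.01)]
        if len(k)>5:
            t=k[k[:,2]<k[:,2].min()+.004]; print(a.round(3),len(k),'top z',np.median(t[:,2]),'y',t[:,1].min(),t[:,1].max())
    r=q[q[:,2]<-.01]; print('max x',q[:,0].max())
    return l
E
python3 -c "
from blade import *
blade('w6')"
```

```text
10.1 [0.5686 0.2909 0.0094] 0.00831250545850138 [-2.1218 -1.9388 12.9759] 108.17195177078247
0.015 968 top z -0.06087253280202805 y -0.004745486059432396 0.005173033091034735
0.025 1036 top z -0.06095277279536582 y -0.004667877661357141 0.00504238516349733
0.035 1108 top z -0.06086001767886873 y -0.004726850179334608 0.005262795405560297
0.045 1215 top z -0.0609060783172693 y -0.004703809922562197 0.005124927559819296
0.055 1308 top z -0.060878897757431896 y -0.004587391475248305 0.005300762985813382
0.065 1396 top z -0.06090970307940631 y -0.004683870712693198 0.005190117501683989
0.075 1536 top z -0.060869048844015824 y -0.004614444767727449 0.005373319223597552
0.085 1409 top z -0.06090982814833239 y -0.004488897381803889 0.0052132108515498266
0.095 1556 top z -0.042894293136715465 y -0.00464973544083475 0.0054255300908545925
0.105 450 top z -0.04233159479602475 y -0.004296746186219939 0.005092268524888691
max x 0.1118628926057863
```

Emit:
step_arm([
  [0, 0, -0.01, 0],
  [0, 0, -0.03, 0],
  [0, 0, -0.04, 0],
  [0, 0, -0.04, 0],
  [0, 0, -0.03, 0],
])

```text
time_s: 10.6
ee_pos: [0.5678, 0.2904, 0.1599]
tcp_rot: [[-0.065, 0.998, 0.0], [0.998, 0.065, 0.0], [0.0, 0.0, -1.0]]
force: [1.5, 0.6, -6.7]
finger_gap: 0.0081
finger_force: 108.1
```

```bash
python3 - <<'E'
from blade import *
l=blade('w7')
m=(abs(l[:,:,1])<.0035)&(l[:,:,2]<-.05)&(l[:,:,2]>-.07)&(l[:,:,0]>.012); print('heel x',np.sort(l[m][:,0])[-5:])
m=(abs(l[:,:,1])<.0035)&(l[:,:,2]<-.03)&(l[:,:,2]>-.046)&(l[:,:,0]>.06); print('tang x',np.sort(l[m][:,0])[:5],np.sort(l[m][:,0])[-3:])
s=manip.sense(); print(s['tcp_rot'],s['qpos'])
# vice refine from top
c=shot('top','t7'); w=cloud(c)
for nm in ('top0','t7','scene0'):
    w=cloud(load(nm)); p=w.reshape(-1,3); p=p[(p[:,2]>.059)&(p[:,2]<.068)&(p[:,0]>.4)&(p[:,0]<.65)&(p[:,1]>-.38)&(p[:,1]<-.18)]
    k=cv2.kmeans(p[:,:2].astype(np.float32),2,None,(3,50,1e-5),5,0)
    for i in (0,1):
        q=p[k[1].ravel()==i]; r=cv2.minAreaRect(q[:,:2].astype(np.float32)); print(nm,len(q),q.mean(0),r)
E
```

```text
10.65 [0.5696 0.2918 0.1646] 0.008262070309935502 [ 0.8343  1.3643 -2.1412] 108.26005697250366
0.015 682 top z -0.055981187832248425 y -0.00633662779355321 0.0035491334510058554
0.025 721 top z -0.05588449382328276 y -0.006248605403177888 0.00341377867098675
0.035 803 top z -0.05585537294988682 y -0.006465360566691863 0.003549189843538542
0.045 855 top z -0.05572853735194274 y -0.006321993887099448 0.0034883617312266683
0.055 933 top z -0.055705061331237746 y -0.006459567304303634 0.003569045979451615
0.065 1032 top z -0.055608056725244534 y -0.0063875514123918195 0.0035400579221140423
0.075 1092 top z -0.05557983263337525 y -0.00641257702284515 0.0035942006267569173
0.085 910 top z -0.0555913427319319 y -0.0064685627175139334 0.003611078505705968
0.095 898 top z -0.037380194033910186 y -0.0064561970976389615 0.0034725139897448074
max x 0.10407500894544673
heel x [0.0869 0.0869 0.0869 0.0869 0.0869]
tang x [0.0877 0.0877 0.0877 0.0877 0.0877] [0.104 0.104 0.104]
[[-0.0649  0.9979  0.0058]
 [ 0.9979  0.0648  0.0034]
 [ 0.003   0.006  -1.    ]] [-0.2477  0.5811 -0.4939  1.5792  0.3054 
[... 168 characters left out ...]
7 [ 0.5661 -0.3006  0.0633] ((0.5669010281562805, -0.3007360100746155), (0.10915215313434601, 0.04089003801345825), 62.93364334106445)
t7 434 [ 0.5667 -0.3006  0.0633] ((0.566570520401001, -0.3003416955471039), (0.11033231765031815, 0.041695594787597656), 65.71245574951172)
t7 414 [ 0.4851 -0.2613  0.0634] ((0.48553037643432617, -0.26083603501319885), (0.11039505153894424, 0.037461057305336), 63.25375747680664)
scene0 180 [ 0.5674 -0.2991  0.0631] ((0.5662925839424133, -0.299697607755661), (0.11705663055181503, 0.04254812002182007), 62.7862663269043)
scene0 144 [ 0.4884 -0.2563  0.0638] ((0.4868711829185486, -0.25944340229034424), (0.11614444851875305, 0.0369248203933239), 61.94398498535156)
```

Emit:
step_arm([
  [-0.03, -0.0065, 0, 0],
  [-0.046, -0.0065, 0, 0],
  [-0.046, -0.0065, 0, 0],
  [-0.046, -0.0065, 0, 0],
  [-0.046, -0.0065, 0, 0],
])

```text
time_s: 11.2
ee_pos: [0.5477, 0.0724, 0.1557]
tcp_rot: [[-0.065, 0.998, -0.003], [0.998, 0.065, -0.001], [-0.001, -0.003, -1.0]]
force: [1.2, -0.7, -7.3]
finger_gap: 0.008
finger_force: 108.2
```

Emit:
step_arm([
  [-0.046, -0.0065, 0, 0],
  [-0.046, -0.0065, 0, 0],
  [-0.046, -0.0065, 0, 0],
  [-0.046, -0.0065, 0, 0],
  [-0.046, -0.0065, 0, 0],
])

```text
time_s: 11.7
ee_pos: [0.5302, -0.1586, 0.1559]
tcp_rot: [[-0.065, 0.998, -0.003], [0.998, 0.065, 0.001], [0.001, -0.003, -1.0]]
force: [1.8, 0.3, -6.1]
finger_gap: 0.008
finger_force: 108.2
```

Emit:
step_arm([
  [-0.046, -0.0065, 0, 0],
  [-0.046, -0.0065, 0, 0],
  [-0.046, -0.0065, 0, 0],
  [-0.02, -0.0005, 0, 0],
  [0, 0, 0, 7.6],
])

```text
time_s: 12.2
ee_pos: [0.5193, -0.3208, 0.1548]
tcp_rot: [[0.075, 0.997, -0.004], [0.997, -0.075, -0.0], [-0.001, -0.004, -1.0]]
force: [-0.3, 0.9, -6.7]
finger_gap: 0.0082
finger_force: 108.2
```

Emit:
step_arm([
  [0, 0, 0, 7.6],
  [0, 0, 0, 7.6],
  [0, 0, 0, 7.6],
  [0, 0, 0, 0],
  [0, 0, 0, 0],
])

```text
time_s: 12.7
ee_pos: [0.5214, -0.3154, 0.1563]
tcp_rot: [[0.445, 0.895, -0.002], [0.895, -0.445, 0.001], [-0.0, -0.002, -1.0]]
force: [-0.3, -0.1, -7.2]
finger_gap: 0.0083
finger_force: 108.2
```

Emit:
step_arm([
  [0, 0, 0, 0],
  [0, 0, 0, 0],
  [0, 0, 0, 0],
])

```text
time_s: 13.0
ee_pos: [0.5221, -0.3158, 0.1574]
tcp_rot: [[0.448, 0.894, -0.0], [0.894, -0.448, 0.0], [0.0, -0.0, -1.0]]
force: [0.9, -0.7, -6.1]
finger_gap: 0.008
finger_force: 108.2
```

```bash
python3 - <<'E'
from blade import *
T6=np.array([[-.065,.998,.002],[.998,.065,.001],[.001,.002,-1]]); l=(cloud(load('w6'))-np.array([.5686,.2909,.0094]))@T6
m=(abs(l[:,:,1])<.0035)&(l[:,:,2]<-.055)&(l[:,:,2]>-.07)&(l[:,:,0]>.012); print('w6 heel x',np.sort(l[m][:,0])[-3:])
l=blade('w8'); s=manip.sense(); print(s['tcp_rot'])
m=(abs(l[:,:,1])<.0035)&(l[:,:,2]<-.055)&(l[:,:,2]>-.07)&(l[:,:,0]>.012); print('heel x',np.sort(l[m][:,0])[-3:])
w=cloud(load('w8')); p=w.reshape(-1,3); p=p[(p[:,2]>.058)&(p[:,2]<.068)&(p[:,0]>.4)&(p[:,0]<.65)&(p[:,1]>-.38)&(p[:,1]<-.16)]
k=cv2.kmeans(p[:,:2].astype(np.float32),2,None,(3,50,1e-5),5,0)
for i in (0,1):
    q=p[k[1].ravel()==i]; print(len(q),q.mean(0),cv2.minAreaRect(q[:,:2].astype(np.float32)))
E
```

```text
w6 heel x [0.0878 0.0878 0.0878]
13.05 [ 0.5222 -0.3159  0.1575] 0.00793078192096979 [ 0.4853  0.3077 -6.2137] 108.18975448608398
0.015 679 top z -0.06067330741609344 y -0.004537667135286106 0.005364428690319278
0.025 717 top z -0.0606507063583933 y -0.004439816102407083 0.0052590840848539015
0.035 782 top z -0.06061438087803496 y -0.004598667438603729 0.0054539726522589696
0.045 853 top z -0.06061211721148592 y -0.00453596113620439 0.005366046337564285
0.055 917 top z -0.060526420394197 y -0.0044242829570688945 0.005455773358373961
0.065 1011 top z -0.060490510787296906 y -0.004556293062427242 0.005440241913648042
0.075 1092 top z -0.06049334868649775 y -0.0044575945244123075 0.005523958617639866
0.085 946 top z -0.060507154968742406 y -0.004298102434364582 0.005437066091107287
0.095 958 top z -0.042454280679783116 y -0.004479787841269038 0.005428387435991956
0.105 47 top z -0.042049356713170845 y -0.004428424058949651 0.005287018702462508
max x 0.10554858330167562
[[ 0.4484  0.8938 -0.    ]
 [ 0.8938 -0.4484  0.0001]
 [ 0.0001 -0.0001 -1.    ]]
heel x [0.0882 0.0882 0.0883]
6662 [ 0.4871 -0.2585  0.0636] ((0.4845684766769409, -0.2614923417568207), (0.10902982205152512, 0.0367249958217144), 63.526058197021484)
7340 [ 0.5672 -0.2985  0.0632] ((0.5657565593719482, -0.3024838864803314), (0.1095389872789383, 0.040268294513225555), 63.61063766479492)
```

View pics/w8.png

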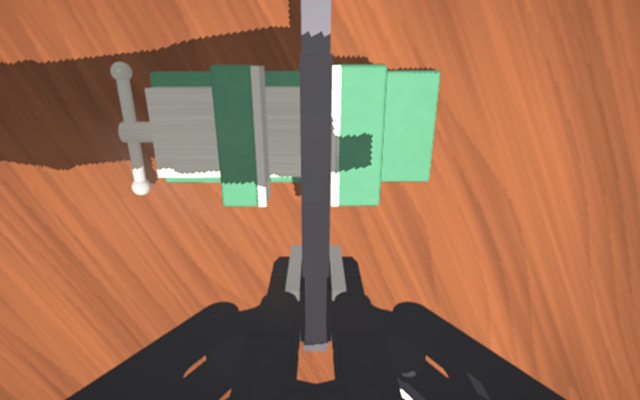

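The wrist view shows the blade over the gap, between the sliding jaw at (240, 135) and the fixed jaw at (360, 135). It is parallel to the jaws and close to the fixed one, as planned. Now I'll lower it.

Emit:
step_arm([
  [-0.0005, 0, 0.03, 0],
  [0, 0, 0.035, 0],
  [0, 0, 0.025, 0],
  [0, 0, 0.015, 0],
  [0, 0, 0, 0],
])

```text
time_s: 13.55
ee_pos: [0.5206, -0.3156, 0.0504]
tcp_rot: [[0.449, 0.894, -0.004], [0.894, -0.449, 0.002], [0.0, -0.004, -1.0]]
force: [-0.6, -0.4, -7.5]
finger_gap: 0.0083
finger_force: 107.9
```

Emit:
step_arm([
  [0, 0, 0.005, 0],
  [0, 0, 0.005, 0],
  [0, 0, 0.003, 0],
  [0, 0, 0.002, 0],
  [0, 0, 0, 0],
])

```text
time_s: 14.05
ee_pos: [0.522, -0.3162, 0.0377]
tcp_rot: [[0.449, 0.894, 0.0], [0.894, -0.449, 0.0], [0.0, 0.0, -1.0]]
force: [-0.5, -0.3, -6.3]
finger_gap: 0.0083
finger_force: 108.2
```

Emit:
step_arm([
  [0, 0, 0, 0],
  [0, 0, 0, 0],
])

```text
time_s: 14.25
ee_pos: [0.5222, -0.3163, 0.0378]
tcp_rot: [[0.449, 0.894, 0.0], [0.894, -0.449, -0.0], [0.0, 0.0, -1.0]]
force: [0.4, 1.1, -5.8]
finger_gap: 0.0081
finger_force: 108.2
```

Emit:
step_arm([
  [0, 0, 0.001, 0],
  [0, 0, 0.001, 0],
  [0, 0, 0, 0],
])

```text
time_s: 14.55
ee_pos: [0.5219, -0.3162, 0.0355]
tcp_rot: [[0.449, 0.894, -0.0], [0.894, -0.449, 0.0], [0.0, -0.0, -1.0]]
force: [0.6, -0.6, -5.9]
finger_gap: 0.0079
finger_force: 108.2
```

Emit:
step_arm([
  [0, 0, 0.001, 0],
  [0, 0, 0, 0],
  [0, 0, 0, 0],
])

```text
time_s: 14.85
ee_pos: [0.5222, -0.3163, 0.0347]
tcp_rot: [[0.449, 0.894, 0.0], [0.894, -0.449, -0.0], [0.0, 0.0, -1.0]]
force: [0.6, -0.6, -6.0]
finger_gap: 0.008
finger_force: 108.6
```

Emit:
step_arm([
  [0, 0, 0.0007, 0],
  [0, 0, 0, 0],
  [0, 0, 0, 0],
])

```text
time_s: 15.15
ee_pos: [0.5221, -0.3164, 0.0345]
tcp_rot: [[0.449, 0.893, 0.0], [0.893, -0.449, -0.0], [-0.0, 0.001, -1.0]]
force: [-2.4, 1.0, 4.3]
finger_gap: 0.008
finger_force: 109.9
```

```bash
python3 - <<'E'
from blade import *
l=blade('w9')
w=cloud(load('w9')); p=w.reshape(-1,3); b=p[(p[:,2]>.03)&(p[:,2]<.04)&(abs(p[:,0]-.5)<.06)&(abs(p[:,1]+.27)<.06)]; print('bed z',np.median(b[:,2]),len(b))
E
```

```text
15.2 [ 0.5221 -0.3164  0.0344] 0.008598104925437968 [-2.8493  0.3485  5.5095] 109.94844675064087
0.015 978 top z -0.06090921622205135 y -0.004466837172097693 0.005429337306822683
0.025 1035 top z -0.06092112325337576 y -0.004586299605933775 0.005300400123301265
0.035 1123 top z -0.06095708632769779 y -0.00455352456617934 0.005437771403170631
0.045 1193 top z -0.06094489650259761 y -0.004450746616754625 0.0054117414513657775
0.055 1297 top z -0.0609114567148716 y -0.004585417491669871 0.005314661011964785
0.065 1314 top z -0.06095436536639197 y -0.004473866989206351 0.0054454510339705005
0.075 1176 top z -0.06090446713353115 y -0.004579427579630632 0.00535915859595234
0.085 945 top z -0.060963201697960386 y -0.00454100017411848 0.005235162674716116
0.095 970 top z -0.04295899850600569 y -0.004424108822215315 0.005433738518212828
0.105 32 top z -0.04293115449483801 y -0.004236552834201917 0.005382881374477681
max x 0.10544919252983838
bed z 0.03532346396739176 15580
```

The blade is on the bed and level. I'll release it and rise.

Emit:
step_arm([
  [0, 0, 0, 0],
  [0, 0, 0, 0],
  [0, 0, 0, 0],
], gripper=-0.4, force=20)

```text
time_s: 15.5
ee_pos: [0.5224, -0.3162, 0.0339]
tcp_rot: [[0.449, 0.894, 0.001], [0.894, -0.449, 0.0], [0.0, 0.001, -1.0]]
force: [0.1, 0.3, -0.1]
finger_gap: 0.0255
finger_force: 0.0
```

Emit:
step_arm([
  [0, 0, -0.01, 0],
  [0, 0, -0.02, 0],
  [0, 0, -0.03, 0],
  [0, 0, -0.04, 0],
  [0, 0, 0, 0],
])

```text
time_s: 16.0
ee_pos: [0.5252, -0.3174, 0.1398]
tcp_rot: [[0.449, 0.893, 0.008], [0.894, -0.449, -0.004], [0.0, 0.009, -1.0]]
force: [0.8, -0.1, -0.3]
finger_gap: 0.0259
finger_force: 0.0
```

Emit:
step_arm([
  [0, 0, 0, 0],
  [0, 0, 0, 0],
  [0, 0, 0, 0],
  [0, 0, 0, 0],
  [0, 0, 0, 0],
], gripper=-1)

```text
time_s: 16.5
ee_pos: [0.5218, -0.3161, 0.1332]
tcp_rot: [[0.449, 0.894, -0.001], [0.894, -0.449, 0.001], [0.0, -0.001, -1.0]]
force: [0.0, -0.1, -0.0]
finger_gap: -0.0001
finger_force: 0.0
```

```bash
python3 - <<'E'
from h import *
np.set_printoptions(precision=4,suppress=True)
c=shot('wrist','w10'); s=manip.sense(); w=cloud(c); print(s['time_s'],s['ee_pos'],s['finger_gap'],s['force'])
VB=np.array([.5478,-.2936,.035]); a=np.deg2rad(-26.43); R=np.array([[np.cos(a),-np.sin(a),0],[np.sin(a),np.cos(a),0],[0,0,1]])
l=(w-VB)@R
def ext(nm,m): q=l[m]; print(nm,len(q),np.percentile(q,[0.5,50,99.5],axis=0).tolist())
ext('top',(l[:,:,2]>.055)&(l[:,:,2]<.064)&(abs(l[:,:,0]+.01)<.04)&(abs(l[:,:,1])<.13))
ext('tang',(l[:,:,2]>.033)&(l[:,:,2]<.046)&(abs(l[:,:,0]+.01)<.04)&(abs(l[:,:,1])<.13))
j=(l[:,:,2]>.025)&(l[:,:,2]<.031)&(abs(l[:,:,1])<.06)
ext('fixed',j&(l[:,:,0]>-.01)&(l[:,:,0]<.05)); ext('slide',j&(l[:,:,0]<-.03)&(l[:,:,0]>-.11))
print(s['tcp_rot'])
E
```

```text
16.55 [ 0.5218 -0.3161  0.1334] -0.00022477607489336797 [-0.632  -0.1944 -0.523 ]
top 2903 [[-0.017151699498289548, -0.05620231604415443, 0.0559548002446559], [-0.012226631846811957, 0.008101707013412614, 0.06028627887813165], [-0.007311990976623327, 0.05620252206411403, 0.06199597621447766]]
tang 1015 [[-0.01688397815917532, 0.05709407690097386, 0.04064269568389171], [-0.011989581985569759, 0.0737231690681322, 0.042359628822922574], [-0.007176584296605827, 0.08927854276428791, 0.044304734007843516]]
fixed 8694 [[-3.171853977421544e-05, -0.0529731086471447, 0.02580005268099477], [0.019502338250367075, 0.0064845248223117345, 0.028273081313303736], [0.039378415373711874, 0.05475147126274728, 0.030026238149087378]]
slide 7872 [[-0.08813065825624074, -0.05312372401895374, 0.025748389327186795], [-0.07005986335136319, 0.006381633850834613, 0.028659360212807794], [-0.05270553382182206, 0.05460780719406312, 0.03042197811326293]]
[[ 0.4488  0.8936 -0.0008]
 [ 0.8936 -0.4488  0.0005]
 [ 0.0001 -0.001  -1.    ]]
```

View pics/w10.png

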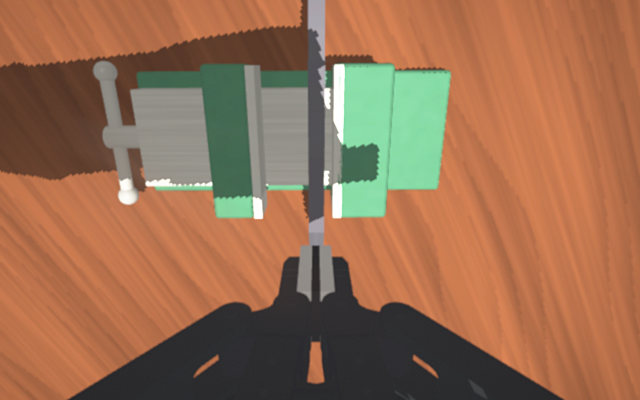

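The blade stands upright at (316, 20–245) in the open vice, with its heel at yv = 57 mm, so it is centred. I'll move behind the sliding jaw with the fingers shut and go down.

Emit:
step_arm([
  [0.0107, -0.039, 0, 0],
  [0.0107, -0.039, 0, 0],
  [0.0107, -0.039, 0, 0],
  [0, 0, 0, 0],
  [0, 0, 0, 0],
], force=60)

```text
time_s: 17.05
ee_pos: [0.4319, -0.235, 0.1343]
tcp_rot: [[0.448, 0.894, 0.001], [0.894, -0.448, -0.001], [-0.0, 0.001, -1.0]]
force: [0.8, -0.9, 0.5]
finger_gap: 0.0002
finger_force: 0.0
```

Emit:
step_arm([
  [0, 0, 0.035, 0],
  [0, 0, 0.035, 0],
  [0, 0, 0.025, 0],
  [0, 0, 0.015, 0],
  [0, 0, 0, 0],
])

```text
time_s: 17.55
ee_pos: [0.4319, -0.2352, 0.0218]
tcp_rot: [[0.449, 0.893, -0.002], [0.893, -0.449, 0.001], [0.0, -0.003, -1.0]]
force: [0.3, 1.1, -0.1]
finger_gap: -0.0007
finger_force: 0.0
```

Emit:
step_arm([
  [0, 0, 0.007, 0],
  [0, 0, 0.007, 0],
  [0, 0, 0, 0],
  [0, 0, 0, 0],
])

```text
time_s: 17.95
ee_pos: [0.4321, -0.2352, 0.0102]
tcp_rot: [[0.449, 0.894, 0.0], [0.894, -0.449, -0.0], [-0.0, 0.0, -1.0]]
force: [-0.1, 0.3, -0.6]
finger_gap: 0.0001
finger_force: 0.0
```

Emit:
step_arm([
  [0, 0.005, 0, 0],
  [0, 0.005, 0, 0],
  [0, 0.005, 0, 0],
  [0, 0, 0, 0],
])

```text
time_s: 18.35
ee_pos: [0.4464, -0.2422, 0.0101]
tcp_rot: [[0.449, 0.893, 0.001], [0.893, -0.449, -0.0], [0.0, 0.001, -1.0]]
force: [0.0, -0.3, 0.9]
finger_gap: 0.0003
finger_force: 0.0
```

Emit:
step_arm([
  [0, 0.003, 0, 0],
  [0, 0.003, 0, 0],
  [0, 0.003, 0, 0],
  [0, 0.003, 0, 0],
  [0, 0.003, 0, 0],
])

```text
time_s: 18.85
ee_pos: [0.4579, -0.2481, 0.0098]
tcp_rot: [[0.449, 0.894, -0.002], [0.894, -0.449, 0.001], [-0.0, -0.002, -1.0]]
force: [-3.7, 2.7, 2.8]
finger_gap: -0.0006
finger_force: 2.3
```

Emit:
step_arm([
  [0, 0.003, 0, 0],
  [0, 0.003, 0, 0],
  [0, 0.003, 0, 0],
  [0, 0.003, 0, 0],
  [0, 0.003, 0, 0],
])

```text
time_s: 19.35
ee_pos: [0.4722, -0.2552, 0.0098]
tcp_rot: [[0.449, 0.894, -0.0], [0.894, -0.449, 0.0], [0.0, -0.0, -1.0]]
force: [-3.6, 3.0, 1.2]
finger_gap: 0.0002
finger_force: 2.2
```

```bash
cat > vice.py <<'E'
from h import *
np.set_printoptions(precision=4,suppress=True)
def vice(f,cam='top'):
    c=shot(cam,f); s=manip.sense(); w=cloud(c); print(s['time_s'],s['ee_pos'],s['force'])
    VB=np.array([.5478,-.2936,.035]); a=np.deg2rad(-26.43); R=np.array([[np.cos(a),-np.sin(a),0],[np.sin(a),np.cos(a),0],[0,0,1]])
    l=(w-VB)@R
    def ext(nm,m):
        q=l[m]; print(nm,len(q),np.percentile(q,[1,50,99],axis=0).round(4).tolist() if len(q) else '')
    ext('blade',(l[:,:,2]>.05)&(l[:,:,2]<.066)&(abs(l[:,:,0]+.01)<.03)&(abs(l[:,:,1])<.13))
    j=(l[:,:,2]>.025)&(l[:,:,2]<.032)&(abs(l[:,:,1])<.06)
    ext('slide',j&(l[:,:,0]<-.008)&(l[:,:,0]>-.11)); ext('fixed',j&(l[:,:,0]>-.005)&(l[:,:,0]<.05))
    return l
E
python3 -c "
from vice import *
vice('t11')"
```

```text
19.4 [ 0.4728 -0.2555  0.0098] [-2.4277  0.8738 -1.0954]
blade 70 [[-0.0175, 0.0076, 0.0513], [-0.0109, 0.0353, 0.0596], [-0.0057, 0.0579, 0.0651]]
slide 135 [[-0.0805, 0.012, 0.0251], [-0.0514, 0.0373, 0.0283], [-0.0152, 0.0559, 0.0317]]
fixed 182 [[0.003, 0.0046, 0.0251], [0.0207, 0.0295, 0.0284], [0.0397, 0.0564, 0.0318]]
```

Emit:
step_arm([
  [0, 0.003, 0, 0],
  [0, 0.003, 0, 0],
  [0, 0.003, 0, 0],
  [0, 0.003, 0, 0],
  [0, 0.001, 0, 0],
])

```text
time_s: 19.9
ee_pos: [0.4842, -0.2612, 0.0098]
tcp_rot: [[0.449, 0.894, 0.0], [0.894, -0.449, 0.0], [0.0, 0.0, -1.0]]
force: [-2.0, 3.2, -0.7]
finger_gap: 0.0
finger_force: 2.0
```

Emit:
step_arm([
  [0, 0.001, 0, 0],
  [0, 0.001, 0, 0],
  [0, 0.001, 0, 0],
  [0, 0.001, 0, 0],
  [0, 0.001, 0, 0],
])

```text
time_s: 20.4
ee_pos: [0.4879, -0.263, 0.0098]
tcp_rot: [[0.449, 0.894, -0.001], [0.894, -0.449, 0.0], [0.0, -0.001, -1.0]]
force: [-5.9, 6.6, 0.6]
finger_gap: -0.0001
finger_force: 4.3
```

Emit:
step_arm([
  [0, 0.001, 0, 0],
  [0, 0.001, 0, 0],
  [0, 0.001, 0, 0],
  [0, 0.001, 0, 0],
])

```text
time_s: 20.8
ee_pos: [0.4903, -0.2642, 0.0098]
tcp_rot: [[0.449, 0.894, -0.003], [0.894, -0.449, 0.001], [-0.0, -0.003, -1.0]]
force: [-7.9, 6.3, 3.4]
finger_gap: 0.0002
finger_force: 4.6
```

Emit:
step_arm([
  [0, 0.001, 0, 0],
  [0, 0.001, 0, 0],
  [0, 0.001, 0, 0],
])

```text
time_s: 21.1
ee_pos: [0.493, -0.2656, 0.0098]
tcp_rot: [[0.449, 0.894, -0.003], [0.894, -0.449, 0.001], [-0.0, -0.003, -1.0]]
force: [-7.9, 6.8, 3.7]
finger_gap: 0.0
finger_force: 4.8
```

```bash
python3 -c "
from vice import *
vice('t12'); vice('w12','wrist')"
```

```text
21.15 [ 0.4932 -0.2657  0.0098] [-6.8196  5.6402  2.2798]
blade 61 [[-0.0111, 0.017, 0.0515], [-0.0066, 0.038, 0.0602], [0.0, 0.0582, 0.0655]]
slide 123 [[-0.0468, 0.0178, 0.0252], [-0.028, 0.0373, 0.0282], [-0.01, 0.0565, 0.0317]]
fixed 144 [[0.0068, 0.004, 0.0252], [0.0245, 0.0326, 0.0283], [0.0391, 0.0559, 0.0318]]
21.2 [ 0.4933 -0.2657  0.0098] [-5.838   6.3616  2.1868]
blade 12347 [[-0.0394, -0.0078, 0.0504], [-0.0107, 0.0231, 0.0603], [-0.0013, 0.0564, 0.0656]]
slide 15957 [[-0.0678, -0.0108, 0.0256], [-0.0289, 0.0266, 0.0288], [-0.011, 0.0551, 0.0315]]
fixed 10831 [[0.0101, -0.0422, 0.026], [0.0286, 0.0183, 0.0283], [0.0387, 0.0549, 0.0297]]
```

Nearly closed. I'll creep until the force climbs.

Emit:
step_arm([
  [0, 0.001, 0, 0],
  [0, 0.0005, 0, 0],
  [0, 0.0005, 0, 0],
  [0, 0, 0, 0],
])

```text
time_s: 21.6
ee_pos: [0.4941, -0.2661, 0.0098]
tcp_rot: [[0.449, 0.894, -0.004], [0.894, -0.449, 0.002], [-0.0, -0.004, -1.0]]
force: [-8.8, 7.6, 6.5]
finger_gap: 0.0002
finger_force: 6.1
```

Emit:
step_arm([
  [0, 0.0005, 0, 0],
  [0, 0.0005, 0, 0],
  [0, 0, 0, 0],
])

```text
time_s: 21.9
ee_pos: [0.4941, -0.2661, 0.0098]
tcp_rot: [[0.448, 0.894, -0.005], [0.894, -0.448, 0.002], [-0.001, -0.006, -1.0]]
force: [-12.0, 9.6, 9.8]
finger_gap: 0.0001
finger_force: 7.8
```

Emit:
step_arm([
  [0, 0.001, 0, 0],
  [0, 0.001, 0, 0],
  [0, 0, 0, 0],
])

```text
time_s: 22.2
ee_pos: [0.494, -0.2662, 0.0097]
tcp_rot: [[0.448, 0.894, -0.009], [0.894, -0.448, 0.003], [-0.001, -0.009, -1.0]]
force: [-18.4, 13.5, 15.9]
finger_gap: -0.0001
finger_force: 11.3
```

```bash
python3 - <<'E'
from vice import *
l=vice('w13','wrist'); print(manip.sense()['force'])
m=(l[:,:,1]>.045)&(l[:,:,1]<.053)&(l[:,:,0]>-.06)&(l[:,:,0]<.045)&(l[:,:,2]>.02)
q=l[m]; 
for a in np.arange(-.052,.012,.002):
    k=q[(q[:,0]>=a)&(q[:,0]<a+.002)]; print(a.round(3),len(k),np.median(k[:,2]).round(4) if len(k) else '')
E
```

```text
22.25 [ 0.494  -0.2661  0.0097] [-17.5031  12.4759  16.4076]
blade 12614 [[-0.0391, -0.0078, 0.0504], [-0.0099, 0.0223, 0.0602], [-0.0005, 0.0564, 0.0655]]
slide 15924 [[-0.0666, -0.0102, 0.0256], [-0.0279, 0.0268, 0.0288], [-0.01, 0.0551, 0.0315]]
fixed 10589 [[0.011, -0.0409, 0.0259], [0.0289, 0.0189, 0.0283], [0.0386, 0.0549, 0.0297]]
[-17.5031  12.4759  16.4076]
-0.052 0 
-0.05 0 
-0.048 46 0.025
-0.046 135 0.0278
-0.044 127 0.0288
-0.042 130 0.0288
-0.04 121 0.0289
-0.038 122 0.0288
-0.036 125 0.029
-0.034 125 0.0289
-0.032 125 0.0288
-0.03 119 0.0288
-0.028 131 0.0288
-0.026 120 0.0289
-0.024 130 0.0288
-0.022 121 0.0288
-0.02 121 0.0288
-0.018 130 0.0279
-0.016 128 0.0288
-0.014 117 0.0289
-0.012 1153 0.0466
-0.01 352 0.0597
-0.008 203 0.0604
-0.006 206 0.0605
-0.004 209 0.0604
-0.002 169 0.0603
0.0 2 0.0594
0.002 0 
0.004 0 
0.006 2 0.0281
0.008 24 0.0281
0.01 35 0.0283
```

The blade is clamped between the faces (xv about −10 to 0 mm). I'll back off and rise.

Emit:
step_arm([
  [0, -0.002, 0, 0],
  [0, -0.003, 0, 0],
  [0, -0.01, 0, 0],
  [0, -0.02, 0, 0],
  [0, 0, 0, 0],
])

```text
time_s: 22.75
ee_pos: [0.4659, -0.2528, 0.0101]
tcp_rot: [[0.449, 0.893, -0.001], [0.893, -0.449, -0.0], [-0.001, -0.0, -1.0]]
force: [0.5, 0.8, 0.5]
finger_gap: -0.0002
finger_force: 0.0
```

Emit:
step_arm([
  [0, 0, -0.03, 0],
  [0, 0, -0.04, 0],
  [0, 0, -0.04, 0],
  [0, 0, -0.04, 0],
  [0, 0, 0, 0],
])

```text
time_s: 23.25
ee_pos: [0.4714, -0.2548, 0.1655]
tcp_rot: [[0.45, 0.893, 0.01], [0.893, -0.45, -0.005], [0.0, 0.011, -1.0]]
force: [0.4, -0.0, -0.4]
finger_gap: 0.0001
finger_force: 0.0
```

Emit:
step_arm([
  [-0.03, 0, 0, 0],
  [-0.03, 0, 0, 0],
  [-0.03, 0, 0, 0],
  [0, 0, 0, 0],
  [0, 0, 0, 0],
])

```text
time_s: 23.75
ee_pos: [0.4272, -0.3342, 0.1597]
tcp_rot: [[0.451, 0.893, 0.001], [0.893, -0.451, -0.0], [-0.0, 0.001, -1.0]]
force: [0.0, 0.3, 0.3]
finger_gap: 0.0002
finger_force: 0.0
```

```bash
python3 - <<'E'
from vice import *
l=vice('w14','wrist')
m=(abs(l[:,:,0]+.01)<.015)&(l[:,:,2]>.056)&(l[:,:,2]<.064)
q=l[m]
for a in (-.05,-.02,.01,.04): k=q[(q[:,1]>=a)&(q[:,1]<a+.015)]; print(a,np.percentile(k[:,0],[1,99]) if len(k) else '', np.median(k[:,2]) if len(k) else '')
print('heel',np.percentile(q[:,1],[.3,99.7]))
cv2.imwrite('pics/w14.png',load('w14')['img'][:,:,::-1])
E
```

```text
23.8 [ 0.4278 -0.3332  0.1598] [ 0.2517 -0.0421 -0.2081]
blade 3107 [[-0.0105, -0.0624, 0.0504], [-0.0066, -0.0095, 0.06], [-0.0001, 0.0313, 0.0619]]
slide 6936 [[-0.0458, -0.0534, 0.0259], [-0.0278, -0.0048, 0.0288], [-0.0099, 0.0363, 0.031]]
fixed 4912 [[0.0122, -0.053, 0.0266], [0.0253, -0.0046, 0.0284], [0.0387, 0.036, 0.0301]]
-0.05 [-0.0103 -0.0001] 0.0603079364065002
-0.02 [-0.0104 -0.0002] 0.060248446643927395
0.01 [-0.0105 -0.0002] 0.06034612145931009
0.04  
heel [-0.0562  0.0317]
```

View pics/w14.png

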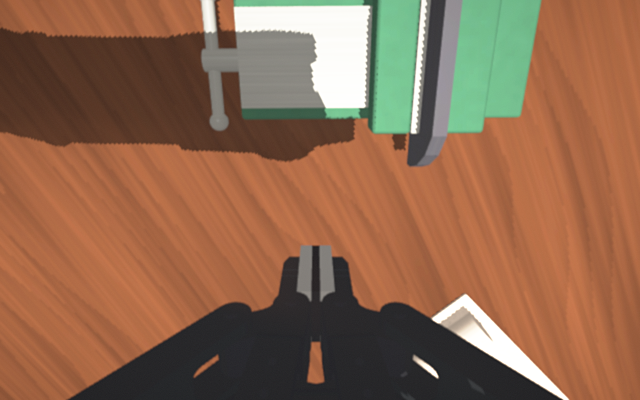

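The view shows the blade at (430, 0–165), upright and clamped between the two jaws, with the robot clear of everything. I'll hand the job in.

```bash
python3 -c "
from cell import manip
print(manip.finish_job())"
```

```text
the job is handed in; nothing more can be done
None
```

The big cleaver blank stands spine down, edge up, centred along the jaws and clamped snugly between them; the crate stock I could see at the pick and the bench items weren't touched, and I handed the job in at about 24 s (limit 53 s).

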